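Load a relay board into the sprung board holder

ROBOT

A 6-joint arm with a two-finger parallel gripper is mounted at the origin on a cart in front of the work surface, level with it; the furniture and walls round the work are solid. World frame = base frame: x ahead of the robot, y to its left, z up, the work surface at z = 0. Lengths are in m, angles in rad, forces in N, time in s.
With the tool pointing down it reaches from about 0.325 to 0.775 m from the base axis. Payload 5.5 kg.
Tool frame: the origin (TCP) lies between the finger pads; the fingertips stand 8 mm ahead of it and the grasp point (between the pads) lies 11 mm behind it; z points along the fingers, y is the line along which they close (so a half turn about z gives the same grasp; the last joint's range is limited). The gripper opens to 85 mm and grips with 20 to 120 N. Pads are 22 mm wide; open, the fingers measure 114 mm over their backs; the gripper's body (76 mm by 85 mm) begins 54 mm behind the grasp point. The pads swing forward as they close: fully open they stand 13 mm farther back than shut.
Start: joints at [-1.163, 0.091, 1.231, -0, 1.82, -0.057], TCP at [0.269, -0.536, 0.239] pointing down, gripper open.
Joint ranges: [-2.87, 2.87], [-0.86, 2.18], [0.17, 2.46], [-1.51, 4.65], [0.06, 2.69], [-2.65, 2.65]. Speed limits (rad/s): [2.57, 2.57, 3.01, 3.14, 3.14, 3.14].

INTERFACE

Orientations are given as a unit quaternion [w, x, y, z].
In Python, from rig import arm gives the robot as it stands. The module is installed in compiled form; this text tells all that it offers.
- The arm moves only by the shell command python3 -m crank 'ROWS' [FORCE]. ROWS is a JSON object of lists of equal length, an entry for each row: "dp": the shift along the tool's x, y, z normalised to -1 to 1, where 1 is 15 cm, a list of three; "yaw": the turn about the tool's z normalised to -1 to 1, where 1 is 45 degrees; "grip": the closure, from -1 (fully open) to 1 (shut). A call has 1 to 12 rows; each row is the pose to reach, as a shift and turn from the pose commanded when the call began, along the tool's axes at that moment; what a row does not reach only later rows make up. A row lasts 1/10 s, in which the tool goes at most 50 mm and 8.59 degrees, less where a joint would pass 70% of its speed; a pose out of reach is approached as far as the arm can. A call with a number of a shift or a turn outside -1 to 1 is refused whole. A call with a gripper value outside its range is refused whole. The fingers move at their own pace and stop on an object; FORCE is the grip in N (left out, the last holds). Time passes only in rows, so rows that repeat a pose let the fingers close. It gives the time, the measured TCP pose, the force, the opening and the grip force at its end, in the units of the state.
- arm.get_state(): the state, without advancing time (a new reading comes with each control period).
- arm.read_camera(name): name is "scene" or "top" or "wrist"; returns the picture (384x512x3 uint8, red, green, blue); there is no depth.
- arm.camera_info(name): a dict with "fx", "fy", "cx", "cy" (pixels), "k1" (the pictures are not rectified: a ray, as slopes to the right and down, at radius r is drawn at 1 + k1 r^2 times it, then the intrinsics apply), "R" (3x3) and "t" (3): a world point X has camera coordinates R X + t. Camera axes: x right, y down, z forward; pixel columns grow to the right and rows downward; lengths in m; the calibration is good to about 2 mm. A picture is of the moment at which its call begins: read the wrist's pose just before it. camera_info takes no time and is no camera call; for the wrist camera it gives the pose at the moment of the call.
- arm.hand_in(): hands the job in; it is judged then, once.
The state is a dict: "t": time; "joints": joint angles; "qd": joint speeds; "joint_torque": joint torques, N m; "tcp_pos": TCP position; "orientation": TCP orientation; "ft_force": force on the tool from outside, world axes, zero at the start; "moment": the same for the moment, N m; "grip_width": opening from 0.0 (shut) to 1.0 (fully open); "grasp_force": force on a finger pad.
Only numpy, scipy, OpenCV 4.12 (cv2) and the standard library are available. Lean on these libraries where they do the work, as an engineer would, in place of code of your own. Each camera call takes 0.05 s, during which the arm holds its last target. There are 200 camera calls.

TASK

Load the loose green relay board that lies on the board holder's black track into the holder by touch alone, lifting nothing: push the black tab of the sprung blue jaw back past its catch and let go, so that the jaw comes back and stays open on the stop pin. With the jaw held open, slide the board along the track until it is fully home against the white end stop, then press the red release pad so that the jaw springs shut and clamps the board there. Do not disturb the fan, capacitor and standoff beside the holder.

Things in the scene. Friction and masses are not known exactly. Their poses are not given: they have to be found in the camera images.
- board_holder: Aluminium board holder, 242 x 171 mm, screwed to the bench. Origin on the bench under the centre of a board that is home; x = the way the jaw opens, y = the way the board slides in, z up. Black track: z 12 mm, y -125 to +34.5 (white end stop, 28 mm high), between guides 22 mm high at x -31 and x +44 (outer ends at y -125). Fixed jaw: face x -31, 34 mm high.
- jaw (a joint): Blue sprung jaw, m along the holder's x. 0 = shut (gap 42 mm, the board cannot enter); about 0.020 = shut on the board; 0.032 = held open on the stop pin (gap 74 mm); 0.050 = end of travel. Spring 5 N at 0, 11 N at 0.050, damped. The pin drops behind it at 0.033 and a shorter push springs back to 0; push to about 0.043. Jaw: 18 x 64 mm, 36 mm high.
- jaw_tab (a point): Middle of the face to push of the black ribbed upright tab on top of the blue jaw; it moves with the jaw. Axes as the holder's: push along +x. The tab is 38 mm wide (y), 7 mm thick, and stands from z 36 to 62 mm above the bench; this point is at z 50 mm. When the jaw is shut the point is at x +16 mm, y 0 in the holder's frame.
- catch_pad (a point): Middle of the top of the red release pad (17 x 34 mm, crowned, top 48 mm above the bench, at x +90 mm, y 0 in the holder's frame) on the catch that carries the stop pin. Pressed straight down it tips and lifts the pin: the held jaw is let go after 4 to 6 mm, the stop comes at 8 mm; this takes up to 10 N, and the pad springs back up.
- catch (a joint): Sprung catch with the red pad and the steel stop pin, rad. 0 = pin down and pad up; about 0.2 = the pin is clear of the jaw's striker; 0.30 = end of travel. The jaw's ramp also lifts it as the jaw is pushed past, and it may rest partly raised on the jaw's striker when the jaw is shut on a board.
- board_mid (a point): Centre of the loose green relay board (62 mm along its x, 68 mm along its y, 20 mm high, solid to the touch, about 0.1 kg), 10 mm above its underside. It starts lying on the black track before the jaws, 77 to 88 mm short of home, its y within a few degrees of the holder's y. Home: this point within 2.5 mm of y = 0 in the holder's frame.
- bay (a point): Point 22 mm above the bench over the holder's origin: the centre of the board once it is home and clamped. Axes as the holder's.
- fan: Black square fan, 60 x 60 x 25 mm, lying to the left of the holder; origin under its centre. Not to be moved.
- capacitor: Blue can capacitor standing to the left of the holder, 35 mm in diameter, 52 mm high; origin under its centre. Not to be moved.
- brass_standoff: Brass hexagon standoff standing on the bench, 15 x 13 mm, 54 mm high; origin under its centre. Not to be moved.
Mind the look-alikes: they are no part of the job. Leave any yellow look-alike of the part that bears board_mid alone.

How it is judged:
By the outcome, as a careful person would: the job done as asked, in the order asked, and still so for the second after the job is handed in, with the robot touching nothing.
It also fails if it takes over 59 s, if anything falls off the work surface, if the arm or the gripper's body presses on something with over 40 N, if the wrist force passes 120 N, or if a joint passes its speed limit or range.

## Working session

There is one attempt and no reset: what is moved stays moved. The work goes in short steps, Python scripts to look and compute and a shell command to move; the robot and the scene stay as the last step left them, time stands still between calls to the robot, and variables do not carry over. Pictures are saved under pics/ and viewed, at most 10 in all, crops included, and the job is handed in when it is done.

```bash
mkdir -p pics
python3 - <<'E'
from rig import arm
import cv2,json,numpy as np
s=arm.get_state();print({k:np.round(v,3).tolist() for k,v in s.items()})
for n in("scene","top"):
    c=arm.camera_info(n);print(n,{k:np.round(v,4).tolist() for k,v in c.items()})
    cv2.imwrite(f"pics/{n}0.png",arm.read_camera(n)[:,:,::-1])
E
```

```text
{'t': 0.0, 'joints': [-1.163, 0.092, 1.232, -0.0, 1.82, -0.057], 'qd': [-0.0, 0.001, -0.001, 0.0, 0.002, 0.001], 'joint_torque': [0.001, -45.873, -41.803, -0.0, 0.012, -0.0], 'tcp_pos': [0.269, -0.536, 0.238], 'orientation': [-0.001, 0.973, 0.23, -0.0], 'ft_force': [0.123, -1.188, -0.332], 'moment': [-0.049, 0.018, -0.0], 'grasp_force': 0.0, 'grip_width': 0.998}
scene {'fx': 427.7556, 'fy': 427.7556, 'cx': 259.1286, 'cy': 194.6432, 'k1': -0.0897, 'R': [[-0.5344, -0.8452, 0.0059], [-0.5992, 0.3739, -0.7079], [0.5961, -0.3819, -0.7063]], 't': [0.3437, 0.276, 0.6718]}
top {'fx': 409.1485, 'fy': 409.1485, 'cx': 251.8043, 'cy': 191.9611, 'k1': -0.0169, 'R': [[-0.0237, -0.9997, 0.0002], [-0.9929, 0.0235, -0.1163], [0.1163, -0.0029, -0.9932]], 't': [0.1214, 0.4599, 0.8527]}
```

View pics/scene0.png

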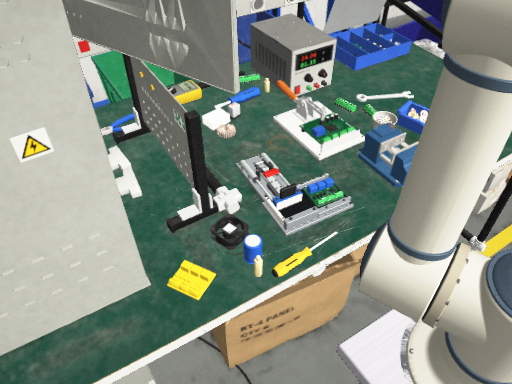

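View pics/top0.png

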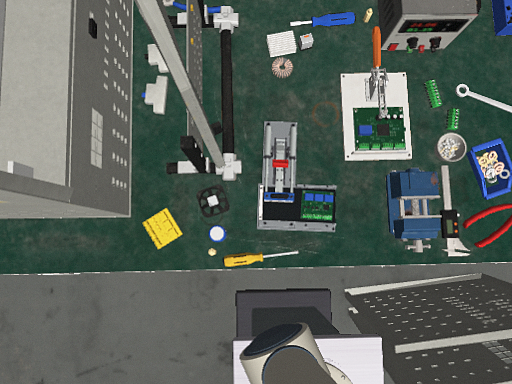

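The top view shows the holder at about (285,190), with the red pad at (280,163), the jaw with its tab at (280,195) and the green board with blue relays at (318,205). Possible confusions for the board are the green board on the white plate (380,128) and the yellow board (162,228). The board lying on the black track fits the description. I'll check it in a close crop.

Run:
```python
import cv2,numpy as np
a=cv2.imread("pics/top0.png")[115:240,250:345];b=cv2.imread("pics/scene0.png")[145:240,230:360]
a=cv2.resize(a,None,fx=4,fy=4,interpolation=cv2.INTER_CUBIC);b=cv2.resize(b,(410,300),interpolation=cv2.INTER_CUBIC)
o=np.zeros((500,790,3),np.uint8);o[:,:380]=a;o[:300,380:790]=b
cv2.imwrite("pics/c1.png",o)
```

```text
(no output)
```

View pics/c1.png

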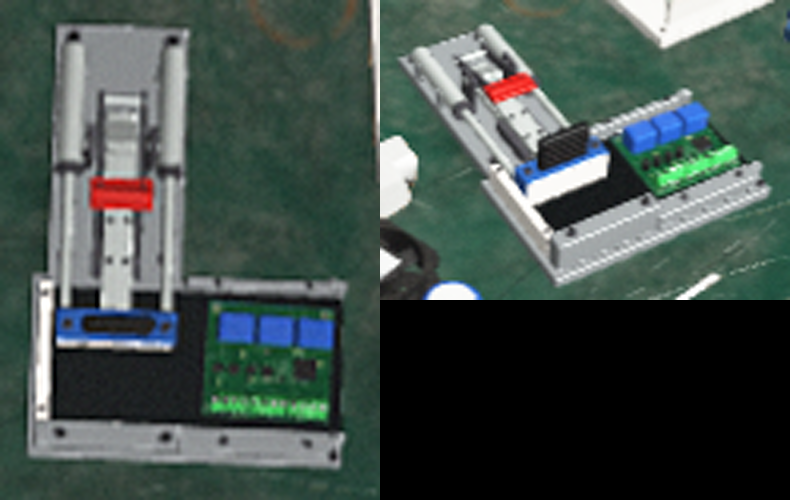

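```bash
cat > h.py <<'E'
import numpy as np,cv2
from scipy.optimize import least_squares
from scipy.spatial.transform import Rotation as Rn
def ray(c,uv,z):
    K=np.array([[c['fx'],0,c['cx']],[0,c['fy'],c['cy']],[0,0,1]])
    n=cv2.undistortPoints(np.array([[uv]],float),K,np.array([c['k1'],0,0,0.]))[0,0]
    R=np.array(c['R']);t=np.array(c['t']);o=-R.T@t;d=R.T@np.r_[n,1]
    return o+d*(z-o[2])/d[2]
def fit(H,W):
    H=np.array(H)[:,:2];W=np.array(W)[:,:2]
    f=lambda p:(H@np.array([[np.cos(p[2]),np.sin(p[2])],[-np.sin(p[2]),np.cos(p[2])]])+p[:2]-W).ravel()
    r=least_squares(f,[.4,0,0]);return r.x,r.fun.reshape(-1,2)
E
python3 - <<'E'
from rig import arm
from h import *
c=arm.camera_info("top")
P=lambda x,y,z:ray(c,(250+x/4-.4,115+y/4-.4),z)
H=[(.09,0),(.0195,0),(.002,.034),(.016-.006,-.0)]
W=[P(122,193,.048),P(118,325,.062)]
b=np.array([P(*q,.032) for q in[(208,303),(203,412),(327,422),(334,312)]])
print(np.round(W,4));print(fit(H[:2],W));print(b.round(4),b.mean(0).round(4))
for q in [(53,281,.028),(53,420,.028),(340,430,.022),(345,290,.022)]: print(q,P(*q).round(4))
print("fan,cap,standoff",[ray(c,u,z).round(3) for u,z in[((211,201),.025),((217,233),.052),((212,252),.054)]])
E
```

```text
[[0.5208 0.0492 0.048 ]
 [0.4492 0.0545 0.062 ]]
(array([ 0.43038264,  0.05588577, -0.07392699]), array([[-6.53969394e-04,  4.84179816e-05],
       [ 6.53969361e-04, -4.84179792e-05]]))
[[ 0.463   0.0039  0.032 ]
 [ 0.4049  0.0088  0.032 ]
 [ 0.398  -0.0568  0.032 ]
 [ 0.4566 -0.0633  0.032 ]] [ 0.4306 -0.0269  0.032 ]
(53, 281, 0.028) [0.4774 0.0863 0.028 ]
(53, 420, 0.028) [0.4027 0.0883 0.028 ]
(340, 430, 0.022) [ 0.394  -0.0656  0.022 ]
(345, 290, 0.022) [ 0.4696 -0.0718  0.022 ]
fan,cap,standoff [array([0.445, 0.199, 0.025]), array([0.376, 0.184, 0.052]), array([0.338, 0.195, 0.054])]
```

The crop confirms the choice: green board with three blue relays on the black track, jaw with black tab (118,325), red pad (122,193) and white stop on the left. The holder is at about (0.43, 0.056) with a yaw of about -0.05. I'll move above it.

```bash
python3 -m crank '{"dp":[[0.21,-0.25,0],[0.42,-0.5,0],[0.63,-0.75,0],[0.85,-1,0],[0.85,-1,0]],"yaw":[0,0,0,0,0],"grip":[1,1,1,1,1]}' 30
python3 -m crank '{"dp":[[0.21,-0.25,0],[0.42,-0.5,0],[0.63,-0.75,0],[0.85,-1,0],[0.85,-1,0]],"yaw":[0,0,0,0,0],"grip":[1,1,1,1,1]}'
python3 -m crank '{"dp":[[0.2,-0.2,0],[0.4,-0.4,0],[0.6,-0.6,0],[0.68,-0.8,0],[0.68,-0.8,0],[0.68,-0.8,0],[0.68,-0.8,0]],"yaw":[-0.15,-0.3,-0.45,-0.6,-0.75,-0.9,-1],"grip":[1,1,1,1,1,1,1]}'
python3 -m crank '{"dp":[[0,0,0],[0,0,0],[0,0,0],[0,0,0]],"yaw":[-0.17,-0.34,-0.34,-0.34],"grip":[1,1,1,1]}'
python3 - <<'E'
from rig import arm
import cv2,numpy as np,json
c=arm.camera_info("wrist");i=arm.read_camera("wrist")
cv2.imwrite("pics/w1.png",cv2.resize(i[:,:,::-1],(768,576)))
json.dump({k:np.array(v).tolist() for k,v in c.items()},open("w1.json","w"));print(arm.get_state()['joints'],c)
E
```

```text
t: 0.6
tcp_pos: [0.317, -0.3408, 0.2397]
orientation: [-0.0, 0.973, 0.233, 0.001]
ft_force: [-0.2, -1.6, 0.1]
grip_width: 0.144
grasp_force: 0.0
t: 1.1
tcp_pos: [0.3637, -0.1494, 0.2395]
orientation: [-0.001, 0.972, 0.234, 0.001]
ft_force: [0.5, -1.5, -0.4]
grip_width: -0.002
grasp_force: 0.0
t: 1.8
tcp_pos: [0.4001, -0.0016, 0.2389]
orientation: [-0.0, 0.81, 0.587, -0.0]
ft_force: [-0.2, -0.1, 0.3]
grip_width: 0.0
grasp_force: 0.0
t: 2.2
tcp_pos: [0.4, -0.0017, 0.239]
orientation: [-0.0, 0.727, 0.686, -0.0]
ft_force: [-0.4, 0.1, 0.3]
grip_width: -0.001
grasp_force: 0.0
[-8.86987538e-02 -4.51663921e-01  1.71023976e+00 -2.42691853e-04
  1.88342414e+00 -3.11836990e-02] {'fx': 283.02897720211666, 'fy': 283.02897720211666, 'cx': 256.35146059492, 'cy': 193.67024850520002, 'k1': -0.05518411544301679, 'R': array([[ 9.98341796e-01, -5.75584283e-02, -8.27869229e-04],
       [-5.53970486e-02, -9.64563422e-01,  2.57970098e-01],
       [-1.56468858e-02, -2.57496470e-01, -9.66152546e-01]]), 't': array([-0.39920593, -0.01208254,  0.38394697])}
```

View pics/w1.png

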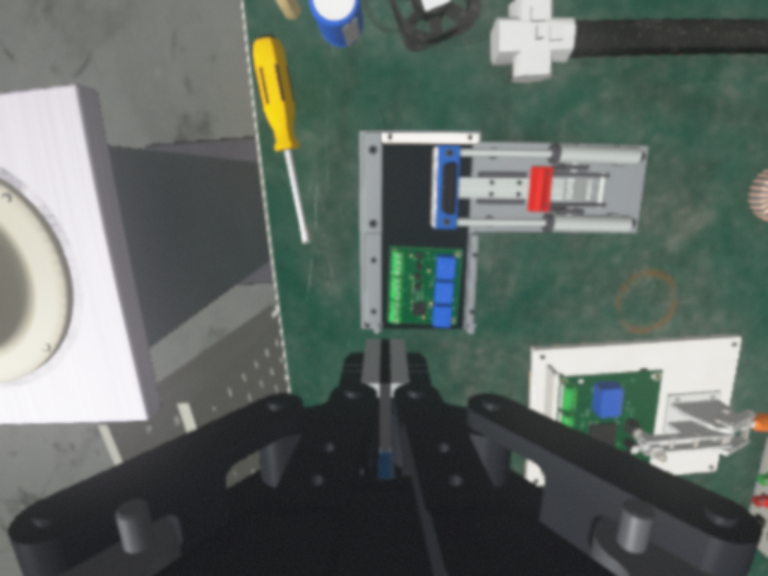

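The wrist view shows the pad at (540,190), tab (450,188), stop at row 139, and the board with corners (390,247), (464,248), (461,328) and (386,325).

Run:
```python
from h import *;import json
c=json.load(open("w1.json"))
P=lambda x,y,z:ray(c,(x/1.5-.17,y/1.5-.17),z)
H=[(.09,0),(.0195,0)];W=[P(540,190,.048),P(450,188,.062)]
print(np.round(W,4),fit(H,W))
for q in [(384,144,.028),(480,143,.028),(382,233,.012),(382,330,.022),(467,332,.022),(381,150,.034),(381,228,.034),(430,186,.036)]:print(q,P(*q).round(4))
b=np.array([P(*q,.032) for q in[(390,247),(464,248),(461,328),(386,325)]]);print(b.round(4),b.mean(0))
```

```text
[[0.52   0.0492 0.048 ]
 [0.4499 0.0546 0.062 ]] (array([ 0.43036128,  0.05608196, -0.07627709]), array([[ 9.34515731e-05, -7.11613979e-06],
       [-9.34557254e-05,  7.11645655e-06]]))
(384, 144, 0.028) [0.4045 0.0899 0.028 ]
(480, 143, 0.028) [0.4791 0.0866 0.028 ]
(382, 233, 0.012) [0.3986 0.0188 0.012 ]
(382, 330, 0.022) [ 0.3937 -0.065   0.022 ]
(467, 332, 0.022) [ 0.4685 -0.0713  0.022 ]
(381, 150, 0.034) [0.4019 0.0852 0.034 ]
(381, 228, 0.034) [0.3984 0.0256 0.034 ]
(430, 186, 0.036) [0.4383 0.0561 0.036 ]
[[ 0.4047  0.0096  0.032 ]
 [ 0.4647  0.0054  0.032 ]
 [ 0.4615 -0.0635  0.032 ]
 [ 0.3976 -0.057   0.032 ]] [ 0.43214302 -0.02638394  0.032     ]
```

```bash
python3 -m crank '{"dp":[[0.2,0.07,0.2],[0.4,0.14,0.4],[0.4,0.14,0.7],[0.4,0.14,0.8],[0.4,0.14,0.8],[0.4,0.14,0.8]],"yaw":[0.015,0.015,0.015,0.015,0.015,0.015],"grip":[1,1,1,1,1,1]}'
python3 - <<'E'
from rig import arm
import cv2,numpy as np,json
c=arm.camera_info("wrist");i=arm.read_camera("wrist")
cv2.imwrite("pics/w2.png",cv2.resize(i[:,:,::-1],(768,576)))
json.dump({k:np.array(v).tolist() for k,v in c.items()},open("w2.json","w"))
E
```

```text
t: 2.85
tcp_pos: [0.4246, 0.0574, 0.121]
orientation: [0.001, 0.73, 0.683, 0.001]
ft_force: [0.6, 0.5, 0.3]
grip_width: -0.007
grasp_force: 0.0
```

View pics/w2.png

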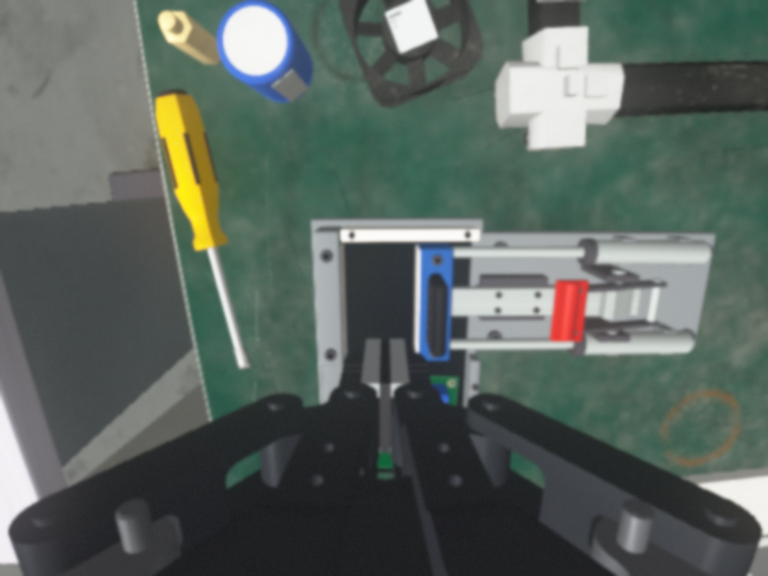

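Here the pad is at (569,311), tab top (437,315), stop inner edge from (341,243) to (480,242), and the fingertips at (385,342), clear of the tab.

Run:
```python
from h import *;import json
c=json.load(open("w2.json"))
P=lambda x,y,z:ray(c,(x/1.5-.17,y/1.5-.17),z)
print(fit([(.09,0),(.0195,0)],[P(569,311,.048),P(437,315,.062)]))
for q in [(341,243,.028),(480,242,.028),(415,247,.036),(415,360,.036)]:
    print(q,P(*q).round(4))
```

```text
(array([ 0.430503  ,  0.05996935, -0.10302183]), array([[-5.48993529e-05,  5.67475555e-06],
       [ 5.48993286e-05, -5.67475303e-06]]))
(341, 243, 0.028) [0.4033 0.0908 0.028 ]
(480, 242, 0.028) [0.4783 0.0864 0.028 ]
(415, 247, 0.036) [0.4425 0.0873 0.036 ]
(415, 360, 0.036) [0.4395 0.0235 0.036 ]
```

```bash
python3 -m crank '{"dp":[[0,0,0.2],[0,0,0.4],[0,0,0.467],[0,0,0.467]],"yaw":[0,0,0,0],"grip":[1,1,1,1]}'
python3 -m crank '{"dp":[[0,0.03,0],[0,0.06,0],[0,0.09,0],[0,0.12,0],[0,0.15,0],[0,0.18,0],[0,0.2,0],[0,0.2,0]],"yaw":[0,0,0,0,0,0,0,0],"grip":[1,1,1,1,1,1,1,1]}'
```

```text
t: 3.3
tcp_pos: [0.4239, 0.0576, 0.0495]
orientation: [-0.0, 0.73, 0.683, -0.0]
ft_force: [-0.0, 0.3, -0.3]
grip_width: 0.003
grasp_force: 0.0
t: 4.1
tcp_pos: [0.4539, 0.0561, 0.0508]
orientation: [-0.001, 0.73, 0.684, -0.0]
ft_force: [-6.7, 1.2, 6.8]
grip_width: -0.001
grasp_force: 3.7
```

```bash
python3 -m crank '{"dp":[[0,0.03,0],[0,0.06,0],[0,0.09,0],[0,0.11,0],[0,0.13,0],[0,0.14,0],[0,0.14,0]],"yaw":[0,0,0,0,0,0,0],"grip":[1,1,1,1,1,1,1]}'
python3 - <<'E'
from rig import arm
import cv2
cv2.imwrite("pics/w3.png",cv2.resize(arm.read_camera("wrist")[150:300,180:,::-1],None,fx=2,fy=2))
E
```

```text
t: 4.8
tcp_pos: [0.4744, 0.0548, 0.0508]
orientation: [-0.001, 0.73, 0.684, -0.001]
ft_force: [-9.9, 0.7, 6.9]
grip_width: 0.002
grasp_force: 5.0
```

View pics/w3.png

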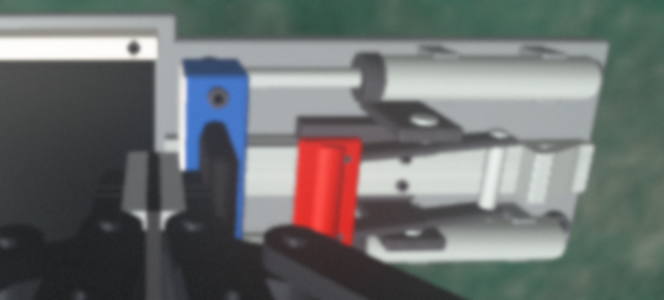

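The jaw is far back, with the tab touching the fingers at about (200,170). The force of 9.9 N corresponds to about 0.042 m. I'll add a touch more, then back off and lift.

```bash
python3 -m crank '{"dp":[[0,0.012,0],[0,0.012,0],[0,-0.03,0],[0,-0.07,0],[0,-0.11,0],[0,-0.15,0],[0,-0.2,0],[0,-0.2,0]],"yaw":[0,0,0,0,0,0,0,0],"grip":[1,1,1,1,1,1,1,1]}'
python3 -m crank '{"dp":[[0,0,-0.2],[0,0,-0.4],[-0.2,0,-0.6],[-0.5,0,-0.6],[-0.8,0,-0.6],[-1,0,-0.6],[-1,0,-0.6]],"yaw":[0,0,0,0,0,0,0],"grip":[1,1,1,1,0.4,0.4,0.4]}'
python3 - <<'E'
from rig import arm
import cv2,numpy as np,json
c=arm.camera_info("wrist");i=arm.read_camera("wrist")
cv2.imwrite("pics/w4.png",cv2.resize(i[:,:,::-1],(768,576)))
json.dump({k:np.array(v).tolist() for k,v in c.items()},open("w4.json","w"))
E
```

```text
t: 5.65
tcp_pos: [0.4444, 0.0566, 0.0493]
orientation: [0.0, 0.73, 0.684, 0.0]
ft_force: [0.5, 0.1, -0.2]
grip_width: 0.004
grasp_force: 0.0
t: 6.35
tcp_pos: [0.4349, -0.0963, 0.1393]
orientation: [0.001, 0.731, 0.682, -0.0]
ft_force: [-0.1, 0.8, 0.1]
grip_width: 0.3
grasp_force: 0.0
```

View pics/w4.png

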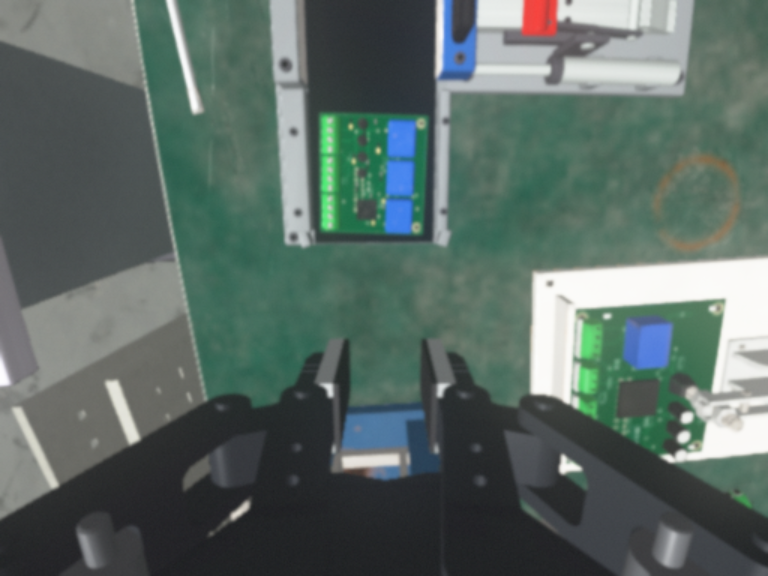

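The jaw is now held open, its face in line with the guide (438,60). Board corners are (320,114), (427,116), (426,236) and (319,233), with the guide inner edges at columns 306 and 436.

Run:
```python
from h import *;import json
from rig import arm
c=json.load(open("w4.json"));s=arm.get_state()
P=lambda x,y,z:ray(c,(x/1.5-.17,y/1.5-.17),z)
q=s['orientation'];Rt=Rn.from_quat([q[1],q[2],q[3],q[0]]).as_matrix()
T=lambda p:((p-s['tcp_pos'])@Rt*1000).round(1)
for p in [(320,114,.032),(427,116,.032),(426,236,.032),(319,233,.032),(306,85,.022),(314,236,.022),(436,100,.022),(434,238,.022),(438,60,.036),(286,64,.034)]:print(p,P(*p).round(4),T(P(*p)))
print(s['tcp_pos'])
```

```text
(320, 114, 0.032) [0.4071 0.0052 0.032 ] [ 97.6 -34.7 107.2]
(427, 116, 0.032) [4.643e-01 2.000e-04 3.200e-02] [ 96.5  22.6 107.2]
(426, 236, 0.032) [ 0.4607 -0.0644  0.032 ] [ 31.9  23.5 107.2]
(319, 233, 0.032) [ 0.3999 -0.0584  0.032 ] [ 33.6 -37.6 107.2]
(306, 85, 0.022) [0.3996 0.0224 0.022 ] [114.3 -43.4 117.2]
(314, 236, 0.022) [ 0.3951 -0.0611  0.022 ] [ 30.6 -42.2 117.2]
(436, 100, 0.022) [0.4707 0.0095 0.022 ] [106.3  28.4 117.2]
(434, 238, 0.022) [ 0.4663 -0.0673  0.022 ] [ 29.3  29.3 117.2]
(438, 60, 0.036) [0.4709 0.0267 0.036 ] [123.5  27.4 103.2]
(286, 64, 0.034) [0.3921 0.031  0.034 ] [122.3 -51.4 105.2]
[ 0.43501322 -0.09456589  0.13920288]
```

```bash
python3 -m crank '{"dp":[[0,-0.047,0.2],[0,-0.047,0.4],[0,-0.047,0.6],[0,-0.047,0.76],[0,-0.047,0.76]],"yaw":[0,0,0,0,0],"grip":[0.4,0.4,0.4,0.4,0.4]}'
python3 -m crank '{"dp":[[0.07,0,0],[0.12,0,0],[0.16,0,0],[0.2,0,0],[0.24,0,0],[0.28,0,0],[0.32,0,0],[0.36,0,0],[0.4,0,0],[0.4,0,0]],"yaw":[0,0,0,0,0,0,0,0,0,0],"grip":[0.4,0.4,0.4,0.4,0.4,0.4,0.4,0.4,0.4,0.4]}'
```

```text
t: 6.9
tcp_pos: [0.4258, -0.0908, 0.0214]
orientation: [-0.003, 0.729, 0.684, -0.002]
ft_force: [-0.3, -0.5, -0.7]
grip_width: 0.3
grasp_force: 0.0
t: 7.9
tcp_pos: [0.432, -0.032, 0.0251]
orientation: [-0.0, 0.73, 0.684, 0.0]
ft_force: [-0.0, 1.3, -0.7]
grip_width: 0.305
grasp_force: 0.0
```

```bash
python3 -m crank '{"dp":[[0.03,0,0],[0.06,0,0],[0.09,0,0],[0.12,0,0],[0.15,0,0],[0.18,0,0],[0.21,0,0],[0.23,0,0],[0.25,0,0],[0.25,0,0]],"yaw":[0,0,0,0,0,0,0,0,0,0],"grip":[0.4,0.4,0.4,0.4,0.4,0.4,0.4,0.4,0.4,0.4]}'
python3 -m crank '{"dp":[[0.01,0,0],[0.02,0,0],[0.03,0,0],[0.03,0,0]],"yaw":[0,0,0,0],"grip":[0.4,0.4,0.4,0.4]}'
```

```text
t: 8.9
tcp_pos: [0.4345, 0.005, 0.0252]
orientation: [-0.0, 0.73, 0.684, 0.0]
ft_force: [0.5, 0.2, 1.1]
grip_width: 0.301
grasp_force: 0.0
t: 9.3
tcp_pos: [0.4348, 0.0092, 0.0253]
orientation: [-0.0, 0.73, 0.684, 0.0]
ft_force: [0.1, -0.7, -0.3]
grip_width: 0.299
grasp_force: 0.0
```

```bash
python3 -m crank '{"dp":[[0.01,0,0],[0.02,0,0],[0.02,0,0]],"yaw":[0,0,0],"grip":[0.4,0.4,0.4]}'
python3 -m crank '{"dp":[[0.01,0,0],[0.013,0,0],[0.013,0,0]],"yaw":[0,0,0],"grip":[0.4,0.4,0.4]}'
```

```text
t: 9.6
tcp_pos: [0.435, 0.0099, 0.0253]
orientation: [0.002, 0.73, 0.683, -0.002]
ft_force: [-0.4, -10.3, 0.3]
grip_width: 0.296
grasp_force: 4.8
t: 9.9
tcp_pos: [0.435, 0.01, 0.0254]
orientation: [0.003, 0.73, 0.683, -0.003]
ft_force: [-2.5, -18.0, 1.3]
grip_width: 0.296
grasp_force: 8.5
```

The board is against the stop: the force rose to 18 N with no further motion. I'll back off, lift and look.

```bash
python3 -m crank '{"dp":[[-0.04,0,0],[-0.15,0,0],[-0.2,0,0],[-0.2,0,-0.2],[-0.2,0,-0.5],[-0.2,0,-0.7],[-0.2,0,-0.7]],"yaw":[0,0,0,0,0,0,0],"grip":[0.4,0.4,0.4,1,1,1,1]}'
python3 - <<'E'
from rig import arm
import cv2,numpy as np,json
c=arm.camera_info("wrist");i=arm.read_camera("wrist")
cv2.imwrite("pics/w5.png",cv2.resize(i[:,:,::-1],(768,576)))
json.dump({k:np.array(v).tolist() for k,v in c.items()},open("w5.json","w"))
E
```

```text
t: 10.6
tcp_pos: [0.4355, -0.0159, 0.1358]
orientation: [0.003, 0.73, 0.684, 0.003]
ft_force: [0.5, 0.5, -0.2]
grip_width: 0.001
grasp_force: 0.0
```

View pics/w5.png

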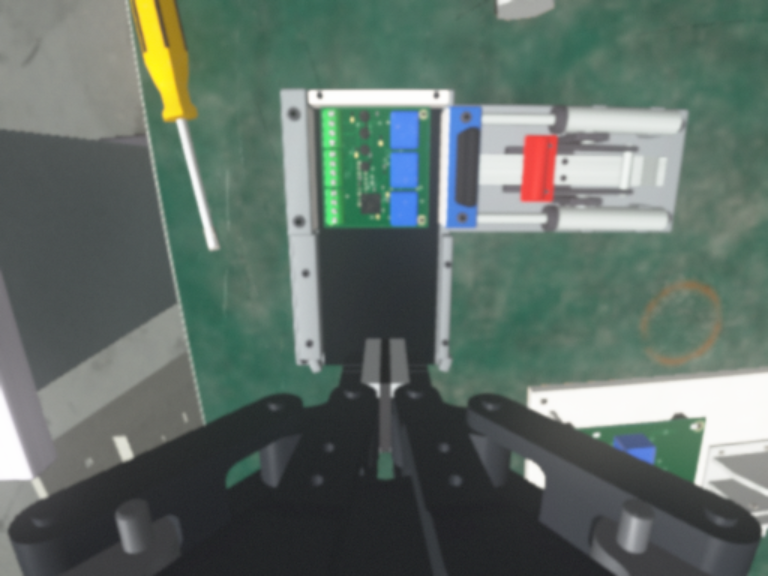

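The board sits against the white stop with its edge at row 108, and the jaw is still open. The red pad is at (539,168).

Run:
```python
from h import *;import json
from rig import arm
c=json.load(open("w5.json"));s=arm.get_state()
q=s['orientation'];Rt=Rn.from_quat([q[1],q[2],q[3],q[0]]).as_matrix()
p=ray(c,(539/1.5-.17,168/1.5-.17),.048)
print(p,((p-s['tcp_pos'])@Rt/.15).round(3),s['tcp_pos'])
```

```text
[0.51961607 0.05011661 0.048     ] [0.476 0.534 0.57 ] [ 0.43455498 -0.01584041  0.13300772]
```

```bash
python3 -m crank '{"dp":[[0.2,0.2,0],[0.4,0.4,0],[0.47,0.535,0],[0.47,0.535,0.2],[0.47,0.535,0.4],[0.47,0.535,0.46],[0.47,0.535,0.46]],"yaw":[0,0,0,0,0,0,0],"grip":[1,1,1,1,1,1,1]}'
python3 -m crank '{"dp":[[0,0,0.015],[0,0,0.03],[0,0,0.045],[0,0,0.06],[0,0,0.07],[0,0,0.07]],"yaw":[0,0,0,0,0,0],"grip":[1,1,1,1,1,1]}'
```

```text
t: 11.35
tcp_pos: [0.5161, 0.0493, 0.0587]
orientation: [-0.002, 0.73, 0.684, -0.002]
ft_force: [0.1, 0.2, 0.8]
grip_width: -0.0
grasp_force: 0.0
t: 11.95
tcp_pos: [0.5181, 0.0491, 0.0514]
orientation: [0.0, 0.73, 0.684, 0.0]
ft_force: [-0.4, 0.3, 0.6]
grip_width: 0.001
grasp_force: 0.0
```

```bash
python3 -m crank '{"dp":[[0,0,0.01],[0,0,0.015],[0,0,0.015]],"yaw":[0,0,0],"grip":[1,1,1]}'
python3 - <<'E'
from rig import arm
import cv2
cv2.imwrite("pics/w6.png",cv2.resize(arm.read_camera("wrist")[100:300,100:450,::-1],None,fx=2,fy=2))
E
```

```text
t: 12.25
tcp_pos: [0.5178, 0.0492, 0.0484]
orientation: [-0.0, 0.73, 0.684, 0.0]
ft_force: [-1.3, 0.7, 1.6]
grip_width: 0.002
grasp_force: 0.9
```

View pics/w6.png

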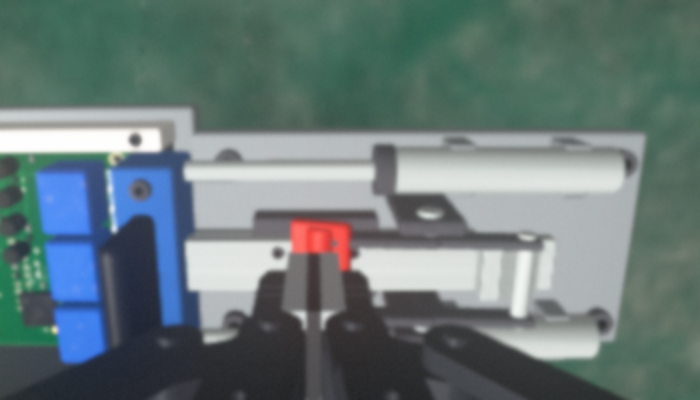

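The jaw has sprung shut against the board: its face at (120,200) touches the board edge. I'll retract straight up and check with the final top view.

```bash
python3 -m crank '{"dp":[[0,0,-0.1],[0,0,-0.4],[0,0,-0.7],[-0.3,-0.2,-1],[-0.6,-0.4,-1],[-0.9,-0.4,-1],[-0.9,-0.4,-1],[-0.9,-0.4,-1]],"yaw":[0,0,0,0,0,0,0,0],"grip":[1,1,1,1,1,1,1,1]}'
python3 - <<'E'
from rig import arm
import cv2,numpy as np,json
c=arm.camera_info("wrist");i=arm.read_camera("wrist")
cv2.imwrite("pics/w7.png",cv2.resize(i[:280,150:,::-1],None,fx=2,fy=2))
json.dump({k:np.array(v).tolist() for k,v in c.items()},open("w7.json","w"))
E
```

```text
t: 13.1
tcp_pos: [0.4489, -0.0832, 0.1996]
orientation: [0.001, 0.731, 0.682, 0.0]
ft_force: [-0.2, -0.5, -0.6]
grip_width: -0.002
grasp_force: 0.0
```

View pics/w7.png

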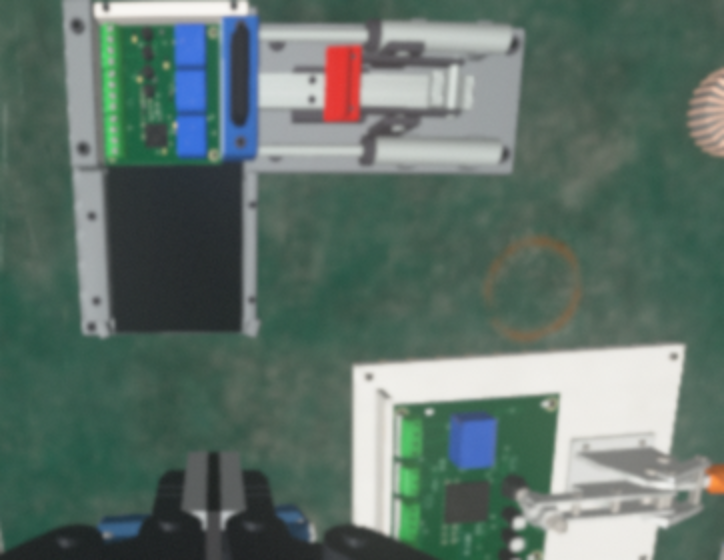

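Run:
```python
from h import *;import json
c=json.load(open("w7.json"))
y=np.array([.06**0*np.sin(.06),np.cos(.06)])
def P(n,u,v,z):
    p=ray(c,(150+u/2-.25,v/2-.25),z);print(n,p.round(4),"hy",round(float((p[:2]-[.4303,.0562])@y)*1000,1))
P("board back",180,164,.032);P("board back L",110,165,.032);P("board front",180,25,.032);P("board front L",105,25,.032);P("stop",160,18,.028);P("jaw back",238,160,.036);P("jaw front",238,16,.036)
P("guide end",105,333,.022);P("guide end",243,333,.022)
```

```text
board back [0.4394 0.0198 0.032 ] hy -35.8
board back L [0.4041 0.0219 0.032 ] hy -35.8
board front [0.4445 0.0837 0.032 ] hy 28.3
board front L [0.4084 0.0865 0.032 ] hy 28.9
stop [0.4349 0.0889 0.028 ] hy 33.0
jaw back [0.4685 0.0192 0.036 ] hy -34.7
jaw front [0.4724 0.0845 0.036 ] hy 30.7
guide end [ 0.3899 -0.0648  0.022 ] hy -123.2
guide end [ 0.4667 -0.0702  0.022 ] hy -124.0
```

Run:
```python
from h import *;import json
y=np.array([np.sin(.06),np.cos(.06)])
for f,L,s,o in (("w7.json",[("back",180,164),("front",180,25)],2,150),("w5.json",[("back5",370,227),("front5",370,109)],1.5,0)):
  c=json.load(open(f))
  for z in(.016,.02):
    for n,u,v in L:
      p=ray(c,(o+u/s-.2,v/s-.2),z);print(n,z,round(float((p[:2]-[.4303,.0562])@y)*1000,1))
c=json.load(open("w5.json"))
for n,u,v,z in(("jawb",460,228,.036),("jawf",463,106,.036),("stop",380,106,.028)):
  p=ray(c,(u/1.5-.2,v/1.5-.2),z);print(n,round(float((p[:2]-[.4303,.0562])@y)*1000,1))
```

```text
back 0.016 -34.0
front 0.016 33.6
back 0.02 -34.4
front 0.02 32.3
back5 0.016 -34.1
front5 0.016 32.2
back5 0.02 -33.7
front5 0.02 31.6
jawb -32.7
jawf 30.7
stop 31.9
```

The board centre measures within about 0.5 mm of home and did not shift when clamped. I'll hand in.

```bash
python3 -c "
from rig import arm
print(arm.hand_in())"
```

```text
the job is handed in; nothing more can be done
None
```

The relay board is in the holder: it is home against the white stop, within about 0.5 mm by the camera, with the jaw sprung shut on it, and I handed the job in at about 13 s on the robot's clock without being shown a verdict.

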